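# Seat the cherry disc in the vacuum plate and start the vacuum

### The arm

A 6-joint arm with a two-finger parallel gripper is mounted at the origin on the work surface. World frame = base frame: x ahead of the robot, y to its left, z up, the work surface at z = 0. Lengths are in m, angles in degrees, forces in N, time in s.
With the tool pointing down it reaches from about 0.4 to 0.825 m from the base axis. Payload 7 kg.
Tool frame: the origin (TCP) lies midway between the tips of the shut fingers; the grasp point (between the pads) lies 19 mm behind it; z points along the fingers, y is the line along which they close (so a half turn about z gives the same grasp; the last joint's range is limited). The gripper opens to 88 mm and grips with 3 to 60 N. Pads are 19 mm wide; open, the fingers measure 130 mm over their backs; the gripper's body (78 mm by 193 mm) begins 47 mm behind the grasp point.
Start: joints at [89.502, 20.546, 0.682, 0, -70.136, -16.507], TCP at [0.197, 0.645, 0.227] pointing down, gripper open.
Joint ranges: [-176.03, 176.03], [-82.01, 121.73], [-58.28, 71.71], [-173.87, 95.51], [-174.79, -0.11], [-173.66, 173.66]. Speed limits (degrees/s): [136.94, 136.94, 172.46, 180, 180, 180].

### API

Orientations are given as [roll, pitch, yaw] about the fixed x, y, z axes, in that order (R = Rz(yaw) Ry(pitch) Rx(roll)).
In Python, from plant import r, eyes, workorder gives the robot as it stands.
- The arm moves only by the tool step_arm, never from a script. Its argument "plan" is a list of rows, each a list of 5 numbers: the shift along the tool's x, y, z each as a share of 25 cm, from -1 to 1, then the turn about the tool's z as a share of 60 degrees, from -1 to 1, then the finger opening in mm, from 0 to 87.6. In form: [[x, y, z, turn, jaw], ...]. A call has 1 to 12 rows; each row is the pose to reach, as a shift and turn from the pose commanded when the call began, along the tool's axes at that moment; what a row does not reach only later rows make up. A row lasts 1/12 s, in which the tool goes at most 41.7 mm and 7.16 degrees, less where a joint would pass 70% of its speed; a pose out of reach is approached as far as the arm can. A call with a number of a shift or a turn outside -1 to 1 is refused whole. A call with a gripper value outside its range is refused whole. The fingers move at their own pace and stop on an object; "newtons" is the grip in N (left out, the last holds). Time passes only in rows, so rows that repeat a pose let the fingers close. It gives the time, the measured TCP pose, the force, the opening and the grip force at its end, in the units of the state.
- r.get_state(): the state, without advancing time (a new reading comes with each control period).
- eyes.capture(name): name is "scene" or "side" or "wrist"; returns the picture (384x512x3 uint8, red, green, blue); there is no depth.
- eyes.camera_model(name): a dict with "fov_y" (degrees; the focal length in pixels is half the picture's height over the tangent of half this angle, whatever the lens; pixels are square), "cx", "cy" (the principal point, pixels), "world_to_cam" (4x4, takes a point from world to camera coordinates); the wrist camera has in their place "hand_eye" (4x4, takes a point from camera to tool coordinates, whose origin is the TCP and whose axes are the flange's). Camera axes: x right, y up, looking along -z (the intrinsics and any distortion apply to the point x, -y, -z); pixel columns grow to the right and rows downward; lengths in m; the calibration is good to about 2 mm. A picture is of the moment at which its call begins: read the wrist's pose just before it. camera_model takes no time and is no camera call.
- workorder.close_job(): hands the job in; it is judged then, once.
The state is a dict: "time_s": time; "joints": joint angles; "qd": joint speeds; "joint_torque": joint torques, N m; "tcp_pos": TCP position; "eef_rot": TCP orientation; "contact_force": force on the tool from outside, world axes, zero at the start; "moment": the same for the moment, N m; "gripper_width": finger opening in m; "gripper_force": force on a finger pad.
Only numpy, scipy, OpenCV 4.12 (cv2) and the standard library are available. Lean on these libraries where they do the work, as an engineer would, in place of code of your own. Each camera call takes 0.05 s, during which the arm holds its last target. There are 200 camera calls.

### The job

The reddish-brown cherry wood disc lies loose on the flat aluminium vacuum plate, beside its round black-floored recess. With the fingertips nudge it along the plate, over the recess edge, until it drops in and lies flat and flush, without picking it up or squeezing it hard; only then press the green button right down to start the vacuum, and let it spring back. Do not press the red button, and leave everything else on the bench where it is.

Things in the scene. Friction and masses are not known exactly. Their poses are not given: they have to be found in the camera images.
- disc: loose flat disc of reddish-brown cherry wood, 60 mm in diameter, 8 mm thick, about 30 g; origin at the centre of its underside, z up (its axis). It starts lying flat on top of the vacuum plate, wholly on the flat land beside the recess; its yaw means nothing. Pushed, it tips when its centre is about 10 mm short of the recess centre; a few mm short it may hang tilted on the rim (about 0.13 rad): push it on.
- nest: vacuum plate: fixed flat aluminium block 150 mm (its x) by 230 mm (its y) by 20 mm high, lying on the bench at any yaw; origin at the centre of its underside, z up. Its top, 20 mm above the bench, is one smooth flat land with a single round recess near its -y end; four flat screw heads lie in its corners (0.6 mm, look only) and a small brass fitting points out of the -y end face.
- recess (a point): centre of the recess floor, at (0, -55, 12) mm in the plate's frame: round, black floor, 64 mm in diameter (2 mm of play all round the disc) and 8 mm deep, so that the seated disc is flush with the plate's top, its underside 12 mm above the bench.
- start (a joint): travel of the green button in m: 0 is up, 0.006 fully down; sprung, 1.5 N to begin moving and about 5 N fully down; returns by itself.
- start_top (a point): middle of the top face of the green button (28 mm in diameter, pressed straight down), 58 mm above the bench; it stands in a black collar 44 mm in diameter, whose top is at 52 mm, on a fixed grey box 60 x 60 x 40 mm. The green and red boxes may stand either way round.
- stop (a joint): travel of the red button in m, 0 is up, 0.006 fully down; must not be pressed.
- stop_top (a point): middle of the top face of the red button, 58 mm above the bench, on a box like the green one's.
- spare: bystander: loose pale wooden disc, 76 mm in diameter, 14 mm thick, lying on the bench, too big for the recess; origin at the centre of its underside.
- bowl: bystander: wooden bowl, 140 mm in diameter, 55 mm high; origin at the centre of its underside.
- wax: bystander: amber glass jar with brass cap, 64 mm in diameter, 65 mm high; origin at the centre of its underside.
- gouge: bystander: turning gouge lying along its x, wooden handle 26 mm thick from x = -200 to 0 mm, steel blade to x = +170 mm; origin under the ferrule.
- finial: bystander: turned wooden finial standing upright, 44 mm in diameter at its foot, 80 mm high; origin at the centre of its underside.
- tape: bystander: yellow roll of tape lying flat, 100 mm in diameter, 25 mm high; origin at the centre of its underside.
There are look-alikes about, which are no part of the job. Several things have the shape of the disc; the one meant has the colours described above.

How it is judged:
By the outcome, as a careful person would: the job done as asked, in the order asked, and still so for the second after the job is handed in, with the robot touching nothing.
It also fails if it takes over 50 s, if anything falls off the work surface, if the arm or the gripper's body presses on something with over 40 N, if the wrist force passes 120 N, or if a joint passes its speed limit or range.

## Working session

There is one attempt and no reset: what is moved stays moved. The work goes in short steps, Python scripts to look and compute and a tool call to move; the robot and the scene stay as the last step left them, time stands still between calls to the robot, and variables do not carry over. Pictures are saved under pics/ and viewed, at most 10 in all, crops included, and the job is handed in when it is done.

Besides the shell and the picture viewer there is one more tool, called after "Request:" by a JSON object that holds its "api" and its "payload", one argument or row to a line. step_arm: Moves the arm, as the interface text tells. Its arguments: {"type":"object","properties":{"plan":{"type":"array"},"newtons":{"type":"number"}},"required":["plan"]}

```bash
mkdir -p pics
python3 - <<'E'
from plant import r, eyes, workorder
import cv2,numpy as np
s=r.get_state();print({k:np.round(s[k],3) for k in ('time_s','tcp_pos','eef_rot','contact_force','gripper_width')})
ims=[]
for n in ("scene","side"):
    m=eyes.camera_model(n);print(n,m)
    im=eyes.capture(n);cv2.imwrite(f"pics/raw_{n}.png",im[:,:,::-1])
    cv2.imwrite(f"pics/{n}1.png",cv2.resize(im[:,:,::-1],(800,600),interpolation=cv2.INTER_CUBIC))
print(eyes.camera_model("wrist"))
im=eyes.capture("wrist");cv2.imwrite("pics/raw_wrist.png",im[:,:,::-1])
E
```

```text
{'time_s': np.float64(0.0), 'tcp_pos': array([0.197, 0.645, 0.226]), 'eef_rot': array([ 1.79906e+02, -9.00000e-03, -1.70090e+01]), 'contact_force': array([-0.271, -0.331, -0.36 ]), 'gripper_width': np.float64(0.088)}
scene {'fov_y': 45.35203444135678, 'cx': 253.79409445821673, 'cy': 183.9280392567565, 'world_to_cam': array([[ 0.31831639,  0.94794155,  0.00902698, -0.16788747],
       [-0.76669338,  0.25182996,  0.59056153,  0.37082898],
       [ 0.55754455, -0.19490635,  0.80694212, -1.6957276 ],
       [ 0.        ,  0.        ,  0.        ,  1.        ]])}
side {'fov_y': 51.67683584219844, 'cx': 256.6344122281902, 'cy': 191.4771562238923, 'world_to_cam': array([[ 0.78128037, -0.62396698, -0.01631529, -0.43219691],
       [ 0.33052741,  0.39140346,  0.8588102 , -0.21149812],
       [-0.52948335, -0.6763642 ,  0.51203403, -1.09954088],
       [ 0.        ,  0.        ,  0.        ,  1.        ]])}
{'fov_y': 67.34682770844374, 'cx': 254.41856089921515, 'cy': 192.40416097949458, 'hand_eye': array([[-7.04919978e-04,  9.60757404e-01,  2.77389101e-01,
         7.56649934e-02],
       [ 9.99999751e-01,  6.74300773e-04,  2.05777163e-04,
         1.40363237e-04],
       [ 1.06582480e-05,  2.77389177e-01, -9.60757641e-01,
        -1.58591831e-01],
       [ 0.00000000e+00,  0.00000000e+00,  0.00000000e+00,
         1.00000000e+00]])}
```

View pics/scene1.png

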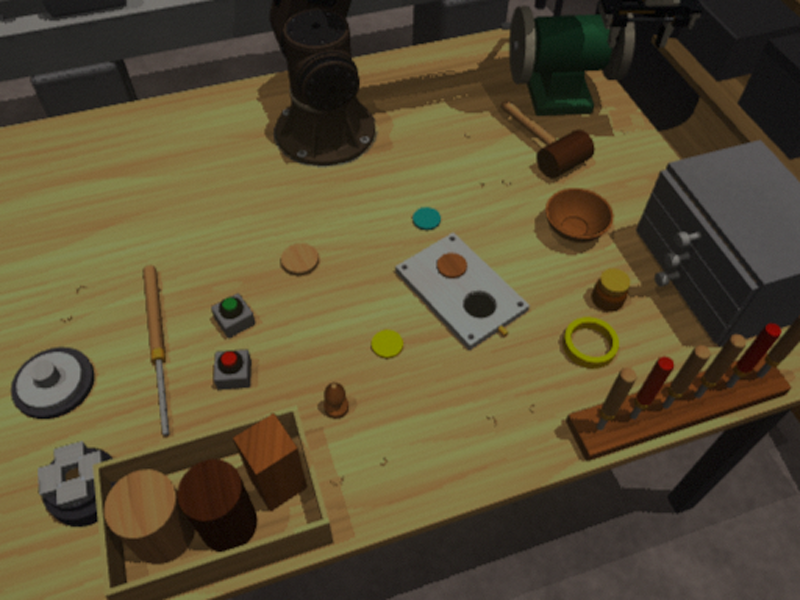

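View pics/side1.png

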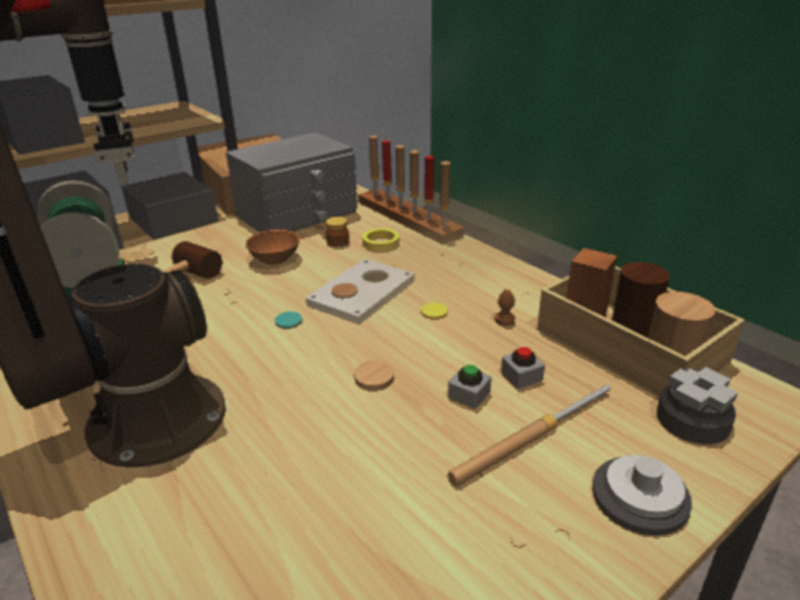

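The scene view, at 800x600, shows these disc-shaped things:
- Reddish-brown disc at (452,265), lying on the grey plate next to the black recess at (480,304).
- Pale spare at (300,259), on the bench.
- Teal disc at (427,218), on the bench.
- Yellow disc at (387,343), on the bench.

Only the one at (452,265) is reddish-brown and on the plate. The green button is at (229,307) and the red one at (229,360). Next I'll measure these and confirm the disc in a crop.

```bash
cat > h.py <<'E'
import numpy as np,cv2
from plant import r, eyes, workorder
def K(m):
    f=192/np.tan(np.radians(m["fov_y"]/2)); return f,m["cx"],m["cy"]
def w2c(n):
    m=eyes.camera_model(n)
    if n!="wrist": return m,m["world_to_cam"]
    s=r.get_state();T=np.eye(4)
    from scipy.spatial.transform import Rotation as R
    T[:3,:3]=R.from_euler("xyz",s["eef_rot"],degrees=True).as_matrix();T[:3,3]=s["tcp_pos"]
    return m,np.linalg.inv(T@m["hand_eye"])
def ray(mw,u,v,z):
    m,W=mw;f,cx,cy=K(m);C=np.linalg.inv(W)
    d=C[:3,:3]@np.array([(u-cx)/f,-(v-cy)/f,-1]);o=C[:3,3]
    return o+d*(z-o[2])/d[2]
def proj(mw,p):
    m,W=mw;f,cx,cy=K(m);c=W[:3,:3]@np.asarray(p,float)+W[:3,3]
    return np.array([cx+f*c[0]/-c[2],cy-f*c[1]/-c[2]])
def blob(mask,near):
    n,l,st,c=cv2.connectedComponentsWithStats(mask.astype(np.uint8))
    ok=[i for i in range(1,n) if st[i,4]>15]
    i=min(ok,key=lambda i:np.hypot(*(c[i]-near))); return c[i],st[i]
E
python3 - <<'E'
from h import *
S=.64
near={"scene":dict(disc=(452,265),rec=(480,304),green=(229,306),red=(229,359),spare=(300,259),plate=(462,290)),
"side":dict(disc=(345,290),rec=(375,275),green=(471,371),red=(524,353),spare=(374,375),plate=(362,290))}
z=dict(disc=.028,rec=.02,green=.058,red=.058,spare=.014,plate=.02)
for n in near:
    im=cv2.imread(f"pics/raw_{n}.png");hsv=cv2.cvtColor(im,cv2.COLOR_BGR2HSV).astype(int);H,Sa,V=hsv.transpose(2,0,1)
    mw=w2c(n)
    for k,p in near[n].items():
        p=np.array(p)*S; print(n,k,hsv[int(p[1]),int(p[0])],end=' ')
        ck=hsv[int(p[1]),int(p[0])]
        if k=="plate": mask=(Sa<50)&(V>90)
        elif k=="rec": mask=(V<90)
        elif k=="green": mask=(abs(H-60)<20)&(Sa>120)
        elif k=="red": mask=((H<6)|(H>174))&(Sa>150)
        else: mask=(abs(H-ck[0])<5)&(Sa>ck[1]-35)&(Sa<ck[1]+60)&(abs(V-ck[2])<45)
        c,st=blob(mask,p);print(c.round(1),st,ray(mw,*c,z[k]).round(4))
im=cv2.imread("pics/raw_scene.png")
a=cv2.resize(im[140:230,245:345],(600,540),interpolation=cv2.INTER_CUBIC);cv2.imwrite("pics/crop1.png",a)
E
```

```text
scene disc [ 12 184 101] [288.8 169.6] [280 163  18  15 219] [0.4889 0.1271 0.028 ]
scene rec [21 62 29] [306.6 194.5] [296 186  22  18 293] [0.5885 0.1467 0.02  ]
scene green [ 64 192  93] [146.7 194.7] [142 190  10  10  77] [ 0.468  -0.3071  0.058 ]
scene red [  2 240 135] [146.  229.1] [141 225  11  10  79] [ 0.5813 -0.3305  0.058 ]
scene spare [ 16 150 133] [175.8 175.9] [ 111  156  120   42 1245] [ 0.3931 -0.2102  0.014 ]
scene plate [ 34  14 132] [294.8 184.2] [ 254  149   85   72 2374] [0.5419 0.1269 0.02  ]
side disc [ 14 132 154] [220.1 185.5] [213 182  15   8 107] [0.4849 0.1246 0.028 ]
side rec [ 19  88 102] [215.3 151.5] [208 145  15  13 146] [0.6404 0.3913 0.02  ]
side green [ 62 140 138] [300.7 237.2] [296 234  10   8  52] [ 0.4667 -0.3075  0.058 ]
side red [  1 206 187] [335.2 225.5] [331 223  10   7  50] [ 0.5822 -0.3316  0.058 ]
side spare [ 15 125 194] [268.7 251.5] [ 180  187  176  119 3158] [ 0.3921 -0.257   0.014 ]
side plate [ 18  30 188] [230.2 184.2] [ 197  166   67   37 1024] [0.5259 0.12   0.02  ]
```

View pics/crop1.png

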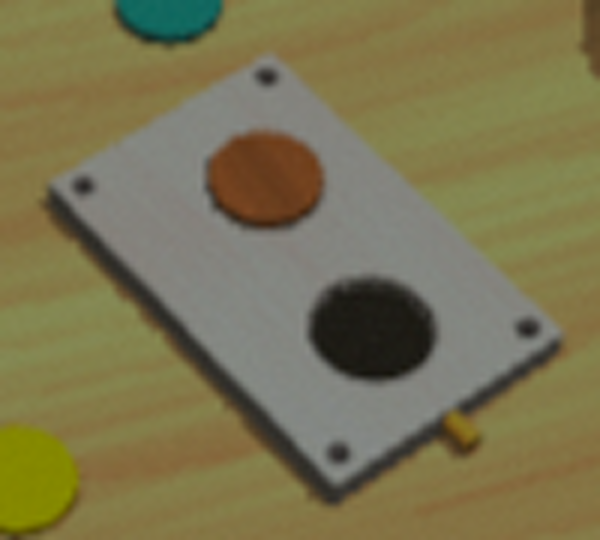

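The enlarged crop confirms the target: a reddish-brown disc at (265,178), on the plate, with the black recess at (372,328). The disc is near (0.487, 0.126) and the recess near (0.589, 0.147). Green is near (0.468, -0.307) and red near (0.582, -0.331). I'll turn the tool so its x axis lies along the push direction (about 11.7°) and move over the plate for a look.

Request:
{"api": "step_arm", "payload": {
  "plan": [
    [0.15,0.15,0,-0.12,40],
    [0.3,0.3,0,-0.24,40],
    [0.45,0.45,0,-0.36,40],
    [0.6,0.6,0,-0.478,40],
    [0.75,0.75,0,-0.478,40],
    [0.88,0.88,0,-0.478,40],
    [0.936,0.94,0,-0.478,40],
    [0.936,0.94,0,-0.478,40],
    [0.936,0.94,0,-0.478,40]
  ]
}}

```text
time_s: 0.9
tcp_pos: [0.3537, 0.347, 0.2267]
eef_rot: [180.0, 0.0, 11.5]
contact_force: [-0.0, -0.4, -0.5]
gripper_width: 0.0406
gripper_force: 0.0
```

Request:
{"api": "step_arm", "payload": {
  "plan": [
    [0.08,0.15,0,0,36],
    [0.16,0.3,0.05,0,36],
    [0.24,0.45,0.1,0,36],
    [0.32,0.6,0.15,0,36],
    [0.4,0.75,0.2,0,36],
    [0.48,0.9,0.2,0,36],
    [0.52,0.994,0.2,0,36],
    [0.52,0.994,0.2,0,36],
    [0.52,0.994,0.2,0,36],
    [0.52,0.994,0.2,0,36]
  ]
}}

```text
time_s: 1.73
tcp_pos: [0.5299, 0.1349, 0.1763]
eef_rot: [180.0, 0.0, 11.6]
contact_force: [-0.8, 0.0, 0.0]
gripper_width: 0.036
gripper_force: 0.0
```

Run:
```python
from h import *
s=r.get_state();print(s["time_s"],s["tcp_pos"].round(4) if hasattr(s["tcp_pos"],'round') else s["tcp_pos"],s["eef_rot"],s["gripper_width"],s["contact_force"])
mw=w2c("wrist");im=eyes.capture("wrist")[:,:,::-1].copy();cv2.imwrite("pics/w2raw.png",im)
hsv=cv2.cvtColor(im,cv2.COLOR_BGR2HSV)
for nm,p,z in(("disc",(.487,.126,.028),.028),("rec",(.5885,.1467,.02),.02)):
    q=proj(mw,p);print(nm,"expected px",q.round(1),hsv[int(q[1]),int(q[0])] if 0<q[1]<384 and 0<q[0]<512 else '')
H,S,V=hsv.astype(int).transpose(2,0,1)
for nm,mask,q,z in(("disc",(H<16)&(S>110)&(V>60),proj(mw,(.487,.126,.028)),.028),("rec",V<60,proj(mw,(.5885,.1467,.02)),.02)):
    c,st=blob(mask,q);print(nm,c.round(1),st,ray(mw,*c,z).round(4))
cv2.imwrite("pics/w2.png",im)
```

```text
1.7333 [0.5299 0.1349 0.1763] [1.79995876e+02 3.70073940e-02 1.16045418e+01] 0.03599440043447419 [-0.8473844   0.03548259  0.03417806]
disc expected px [254.2 218.3] [ 13 124  97]
rec expected px [254.2 124.5] [60  5 52]
disc [252.1 216.5] [ 227  192   52   49 1955] [0.4886 0.1287 0.028 ]
rec [254.  122.3] [ 227   94   55   57 2479] [0.5906 0.1473 0.02  ]
```

View pics/w2.png

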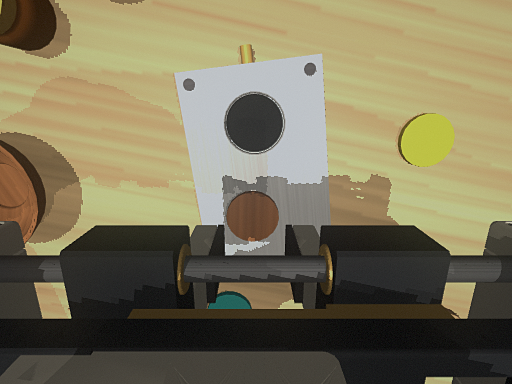

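The wrist view has tool +x pointing up the picture. The recess is at (254,122), the disc at (252,216), and the fingers at about (205,250) and (303,250). That gives disc (0.488, 0.128) and recess (0.590, 0.147), 104 mm apart, which agrees with the scene camera. The TCP line already runs through the recess. I'll go behind the disc, lower to about 3.5 mm above the plate, and push with the two tips held 36 mm apart so the disc centres itself between them.

Request:
{"api": "step_arm", "payload": {
  "plan": [
    [-0.12,0,0,0,36],
    [-0.24,0,0,0,36],
    [-0.36,0,0,0,36],
    [-0.36,0,0.1,0,36],
    [-0.36,0,0.22,0,36],
    [-0.36,0,0.34,0,36],
    [-0.36,0,0.46,0,36],
    [-0.36,0,0.54,0,36],
    [-0.36,0,0.58,0,36],
    [-0.36,0,0.6,0,36],
    [-0.36,0,0.61,0,36],
    [-0.36,0,0.61,0,36]
  ]
}}

```text
time_s: 2.78
tcp_pos: [0.4419, 0.1178, 0.0243]
eef_rot: [-180.0, -0.0, 11.8]
contact_force: [-0.4, 0.5, 0.5]
gripper_width: 0.0358
gripper_force: 0.0
```

Request:
{"api": "step_arm", "payload": {
  "plan": [
    [0.03,0,0,0,36],
    [0.06,0,0,0,36],
    [0.09,0,0,0,36],
    [0.12,0,0,0,36],
    [0.15,0,0,0,36],
    [0.18,0,0,0,36],
    [0.21,0,0,0,36],
    [0.24,0,0,0,36],
    [0.26,0,0,0,36],
    [0.28,0,0,0,36],
    [0.29,0,0,0,36],
    [0.3,0,0,0,36]
  ]
}}

```text
time_s: 3.78
tcp_pos: [0.5155, 0.1322, 0.0239]
eef_rot: [180.0, 0.0, 11.7]
contact_force: [-0.7, 0.1, 1.4]
gripper_width: 0.0359
gripper_force: 0.5
```

```bash
cat > look.py <<'E'
from h import *
import sys
s=r.get_state();print(np.round(s["time_s"],2),np.round(s["tcp_pos"],4),np.round(s["eef_rot"],1),np.round(s["contact_force"],1))
from scipy.spatial.transform import Rotation as R
Rm=R.from_euler("xyz",s["eef_rot"],degrees=True).as_matrix()
mw=w2c("wrist");im=eyes.capture("wrist")[:,:,::-1].copy();cv2.imwrite(sys.argv[1],im)
H,S,V=cv2.cvtColor(im,cv2.COLOR_BGR2HSV).astype(int).transpose(2,0,1)
q=proj(mw,(.590,.147,.02))
c,st=blob((H<16)&(S>100)&(V>40),q);print("disc",c.round(1),st,"tool mm",(Rm.T@(ray(mw,*c,.028)-s["tcp_pos"])*1e3).round(1),"rec tool mm",(Rm.T@(np.array([.5906,.1473,.02])-s["tcp_pos"])*1e3).round(1),"rec px",q.round(1))
E
python3 look.py pics/w3.png
```

```text
3.78 [0.5155 0.1322 0.0239] [180.    0.   11.7] [-0.7  0.1  1.4]
disc [254.4 184.5] [ 201  132  107  105 8699] tool mm [35.5  0.4 -4.1] rec tool mm [76.6  0.4  3.9] rec px [254.5 108.4]
```

View pics/w3.png

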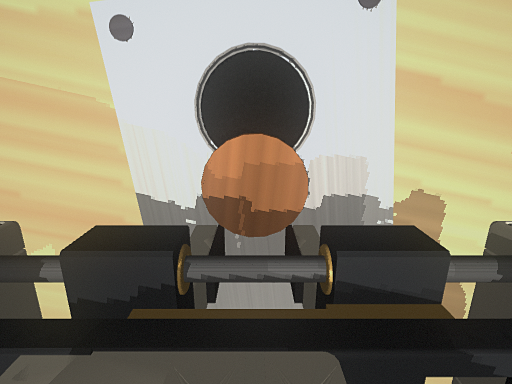

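The disc at (254,184) sits centred between the fingertips and in line with the recess, whose rim circle is centred at about (254,103). About 42 mm remain, so I'll push on slowly.

Request:
{"api": "step_arm", "payload": {
  "plan": [
    [0.014,0,0,0,36],
    [0.028,0,0,0,36],
    [0.042,0,0,0,36],
    [0.056,0,0,0,36],
    [0.07,0,0,0,36],
    [0.084,0,0,0,36],
    [0.098,0,0,0,36],
    [0.11,0,0,0,36],
    [0.12,0,0,0,36],
    [0.13,0,0,0,36],
    [0.14,0,0,0,36],
    [0.144,0,0,0,36]
  ]
}}

```text
time_s: 4.83
tcp_pos: [0.551, 0.1396, 0.0241]
eef_rot: [180.0, -0.0, 11.7]
contact_force: [0.4, -0.7, 0.7]
gripper_width: 0.0358
gripper_force: 0.5
```

```bash
python3 look.py pics/w4.png
```

```text
4.83 [0.551  0.1396 0.0241] [180.   -0.   11.7] [ 0.4 -0.7  0.7]
disc [254.4 184.7] [ 201  133  107  104 8656] tool mm [35.3  0.5 -3.9] rec tool mm [40.4  0.5  4.1] rec px [254.7 173.8]
```

View pics/w4.png

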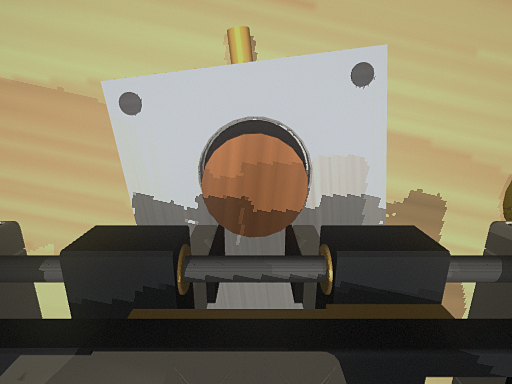

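The disc at (254,185) is still level, with the recess crescent showing ahead of it from row 118 to 135. It's a few mm short of tipping, so I'll push on in 1 mm rows.

Request:
{"api": "step_arm", "payload": {
  "plan": [
    [0.004,0,0,0,36],
    [0.008,0,0,0,36],
    [0.012,0,0,0,36],
    [0.016,0,0,0,36],
    [0.02,0,0,0,36],
    [0.024,0,0,0,36],
    [0.024,0,0,0,36]
  ]
}}

```text
time_s: 5.47
tcp_pos: [0.5568, 0.1408, 0.0241]
eef_rot: [-180.0, -0.0, 11.7]
contact_force: [0.6, 0.7, 0.3]
gripper_width: 0.0361
gripper_force: 0.0
```

```bash
python3 look.py pics/w5.png
python3 - <<'E'
import cv2
im=cv2.imread("pics/w5.png");cv2.imwrite("pics/w5c.png",cv2.resize(im[95:255,160:350],(760,600),interpolation=cv2.INTER_CUBIC))
E
```

```text
5.47 [0.5568 0.1408 0.0241] [-180.    -0.    11.7] [0.6 0.7 0.3]
disc [254.6 184.8] [ 204  136  102   99 7821] tool mm [35.2  0.6 -3.9] rec tool mm [34.4  0.5  4.1] rec px [254.7 183.8]
```

View pics/w5c.png

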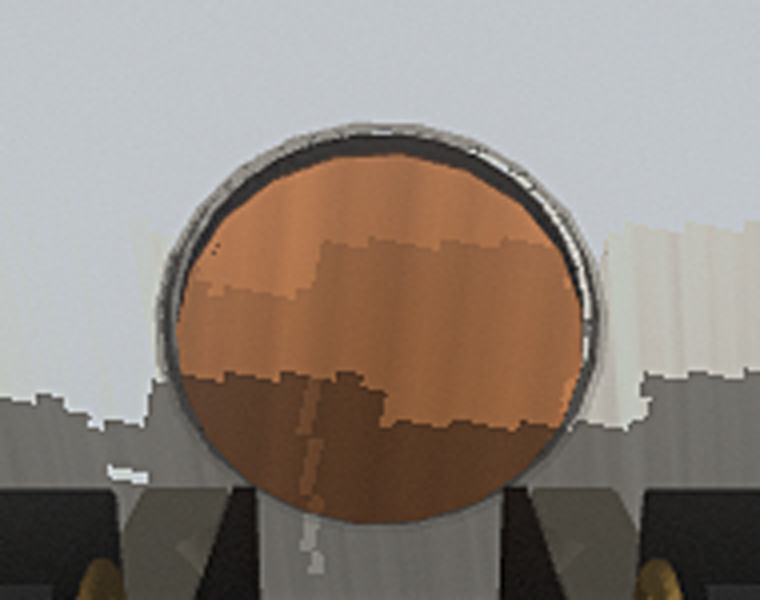

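The disc has dropped. Its apparent width went from 107 to 102 px (about 7.5 mm lower), and a thin rim gap shows around it. I'll sweep 3 mm further at the same height, which only touches it if it's still hanging on the rim, then rise and check.

Request:
{"api": "step_arm", "payload": {
  "plan": [
    [0.004,0,0,0,36],
    [0.008,0,0,0,36],
    [0.012,0,0,0,36],
    [0.016,0,0,0,36],
    [0.016,0,0,0,36]
  ]
}}

```text
time_s: 5.93
tcp_pos: [0.5607, 0.1416, 0.0241]
eef_rot: [-180.0, -0.0, 11.7]
contact_force: [0.0, 0.6, -0.2]
gripper_width: 0.0362
gripper_force: 0.0
```

Request:
{"api": "step_arm", "payload": {
  "plan": [
    [-0.01,0,-0.03,0,20],
    [-0.02,0,-0.1,0,0],
    [-0.08,0,-0.2,0,0],
    [-0.14,0,-0.28,0,0],
    [-0.2,0,-0.32,0,0],
    [-0.2,0,-0.32,0,0],
    [-0.2,0,-0.32,0,0]
  ]
}}

```text
time_s: 6.52
tcp_pos: [0.5114, 0.1316, 0.1055]
eef_rot: [-179.9, -0.1, 11.7]
contact_force: [-0.1, -0.5, -0.2]
gripper_width: 0.0007
gripper_force: 0.0
```

```bash
python3 look.py pics/w6.png
python3 - <<'E'
import cv2,numpy as np
from h import *
im=cv2.imread("pics/w6.png")
mw=w2c("wrist")
H,S,V=cv2.cvtColor(im,cv2.COLOR_BGR2HSV).astype(int).transpose(2,0,1)
m=((H<16)&(S>100)&(V>40)).astype(np.uint8)
q=proj(mw,(.590,.147,.02));n,l,st,c=cv2.connectedComponentsWithStats(m)
i=min((i for i in range(1,n) if st[i,4]>300),key=lambda i:np.hypot(*(c[i]-q)))
ct,_=cv2.findContours((l==i).astype(np.uint8),cv2.RETR_EXTERNAL,cv2.CHAIN_APPROX_NONE)
P=cv2.convexHull(max(ct,key=len))[:,0].astype(float)
for z in(.020,.024,.028):
    w=np.array([ray(mw,*p,z)[:2] for p in P]);cc,rr=cv2.minEnclosingCircle((w*1000).astype(np.float32))
    e=cv2.fitEllipse((w*1e3).astype(np.float32));print(z,np.round(cc,1),round(2*rr,1),np.round(e[1],1))
x,y=q.astype(int);cv2.imwrite("pics/w6c.png",cv2.resize(im[max(0,y-75):y+75,x-95:x+95],(760,600),interpolation=cv2.INTER_CUBIC))
E
```

```text
6.52 [0.5114 0.1316 0.1055] [-1.799e+02 -1.000e-01  1.170e+01] [-0.1 -0.5 -0.2]
disc [255.  104.9] [ 219   67   73   77 4368] tool mm [78.8  0.9 77.7] rec tool mm [80.6  0.8 85.7] rec px [255.  103.5]
0.02 [588.1 146.6] 59.4 [58.9 59.1]
0.024 [588.  146.6] 58.4 [57.9 58.1]
0.028 [588.  146.6] 57.4 [56.9 57.1]
```

View pics/w6c.png

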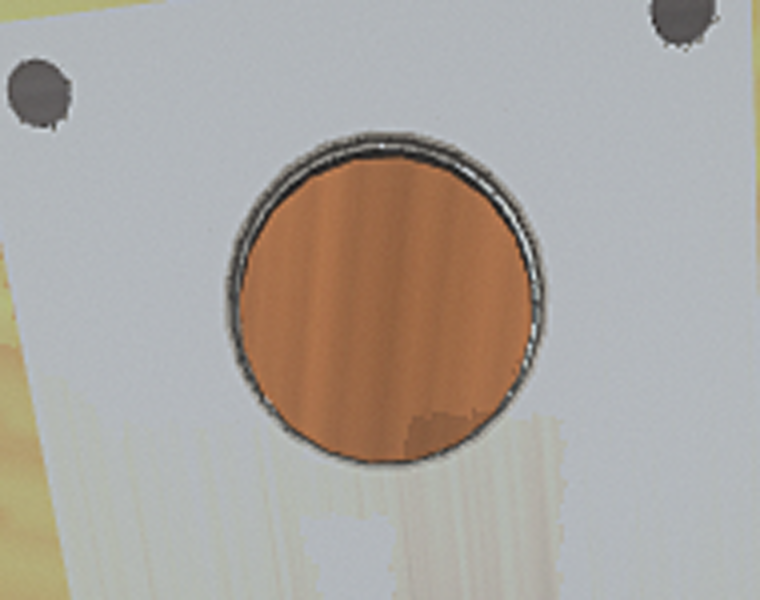

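The recess crop shows the disc evenly inside the rim. Fitted at the plate-top height it's a true circle (58.9 x 59.1 mm against 60), centred at (0.588, 0.147), so it lies flat and flush. On to the green button with shut fingers.

Request:
{"api": "step_arm", "payload": {
  "plan": [
    [-0.03,0.1,-0.05,0,0],
    [-0.08,0.25,-0.1,0,0],
    [-0.12,0.4,-0.1,0,0],
    [-0.17,0.55,-0.1,0,0],
    [-0.22,0.7,-0.1,0,0],
    [-0.263,0.841,-0.1,0,0],
    [-0.263,0.841,-0.1,0,0]
  ]
}}

```text
time_s: 7.15
tcp_pos: [0.4882, -0.0925, 0.1281]
eef_rot: [180.0, 0.1, 11.4]
contact_force: [0.1, -0.1, 0.2]
gripper_width: 0.0007
gripper_force: 0.0
```

Request:
{"api": "step_arm", "payload": {
  "plan": [
    [-0.04,0.13,0,0,0],
    [-0.09,0.28,0,0,0],
    [-0.13,0.43,0,0,0],
    [-0.18,0.58,0,0,0],
    [-0.22,0.72,0,0,0],
    [-0.263,0.841,0,0,0],
    [-0.263,0.841,0,0,0],
    [-0.263,0.841,0,0,0],
    [-0.263,0.841,0,0,0]
  ]
}}

```text
time_s: 7.9
tcp_pos: [0.4674, -0.3071, 0.1281]
eef_rot: [-179.9, 0.1, 11.6]
contact_force: [0.2, 0.8, -0.6]
gripper_width: 0.0004
gripper_force: 0.0
```

Run:
```python
from h import *
from scipy.spatial.transform import Rotation as R
s=r.get_state();print(s["time_s"],np.round(s["tcp_pos"],4),np.round(s["eef_rot"],1),np.round(s["contact_force"],1),s["gripper_width"])
mw=w2c("wrist");im=eyes.capture("wrist")[:,:,::-1].copy();cv2.imwrite("pics/w7.png",im)
H,S,V=cv2.cvtColor(im,cv2.COLOR_BGR2HSV).astype(int).transpose(2,0,1)
Rm=R.from_euler("xyz",s["eef_rot"],degrees=True).as_matrix()
for nm,mask,p in(("green",(abs(H-60)<20)&(S>120),(.468,-.307,.058)),("red",((H<6)|(H>174))&(S>150),(.582,-.331,.058))):
    q=proj(mw,p);c,st=blob(mask,q);w=ray(mw,*c,.058);print(nm,q.round(1),c.round(1),st,w.round(4),"tool mm",(Rm.T@(w-s["tcp_pos"])*1e3).round(1))
```

```text
7.9 [ 0.4674 -0.3071  0.1281] [-1.799e+02  1.000e-01  1.160e+01] [ 0.2  0.8 -0.6] 0.0003565351329410956
green [254.  202.5] [253.2 203.2] [237 187  33  32 734] [ 0.4673 -0.3065  0.058 ] tool mm [ 0.1 -0.6 70.1]
red [317.3  63.5] [317.2  59.6] [ 298   40   39   40 1214] [ 0.5846 -0.3302  0.058 ] tool mm [110.2  46.2  69.9]
```

View pics/w7.png

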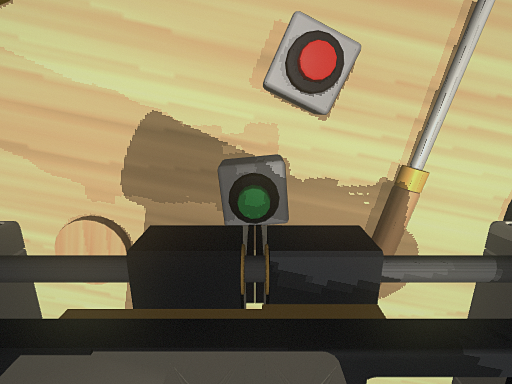

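The TCP is right over the green button, seen at (253,203); the red one is at (317,60), 120 mm away. I'll go down 66 mm, then press slowly while watching the force.

Request:
{"api": "step_arm", "payload": {
  "plan": [
    [0,0,0.08,0,0],
    [0,0,0.16,0,0],
    [0,0,0.22,0,0],
    [0,0,0.25,0,0],
    [0,0,0.264,0,0],
    [0,0,0.264,0,0]
  ]
}}

```text
time_s: 8.45
tcp_pos: [0.4678, -0.3062, 0.0627]
eef_rot: [-180.0, 0.1, 11.8]
contact_force: [0.9, 0.3, -0.4]
gripper_width: 0.0
gripper_force: 0.0
```

Request:
{"api": "step_arm", "payload": {
  "plan": [
    [0,0,0.004,0,0],
    [0,0,0.008,0,0],
    [0,0,0.012,0,0],
    [0,0,0.016,0,0],
    [0,0,0.02,0,0],
    [0,0,0.024,0,0],
    [0,0,0.028,0,0],
    [0,0,0.032,0,0],
    [0,0,0.035,0,0],
    [0,0,0.038,0,0],
    [0,0,0.038,0,0]
  ]
}}

```text
time_s: 9.37
tcp_pos: [0.4687, -0.3072, 0.0559]
eef_rot: [179.9, -0.1, 11.7]
contact_force: [-2.7, 8.2, 23.6]
gripper_width: 0.0006
gripper_force: 11.8
```

The force is 23.6 N at z = 0.056, where the button alone should give about 3 N, so something hard is being touched. I'll hold and inspect this pose from all three cameras in one montage.

Run:
```python
from h import *
s=r.get_state();print({k:np.round(s[k],4) for k in("time_s","tcp_pos","contact_force","moment","gripper_width","gripper_force","joints","eef_rot")})
mws={n:w2c(n) for n in("scene","side","wrist")}
t=s["tcp_pos"];o=[]
for n,(hw,hh) in(("scene",(45,34)),("side",(40,30)),("wrist",(110,82))):
    im=eyes.capture(n)[:,:,::-1].copy();cv2.imwrite(f"pics/p_{n}.png",im)
    x,y=proj(mws[n],t).astype(int);print(n,x,y)
    if n!="wrist":y-=8
    x=np.clip(x,hw,511-hw);y=np.clip(y,hh,383-hh)
    o.append(cv2.resize(im[y-hh:y+hh,x-hw:x+hw],(400,300),interpolation=cv2.INTER_CUBIC))
full=cv2.resize(cv2.imread("pics/p_side.png"),(400,300))
cv2.imwrite("pics/mont.png",np.vstack([np.hstack(o[:2]),np.hstack([o[2],full])]))
```

```text
{'time_s': np.float64(9.3667), 'tcp_pos': array([ 0.4687, -0.3072,  0.0559]), 'contact_force': array([-2.7342,  8.1756, 23.5748]), 'moment': array([ 2.8907,  1.1612, -0.006 ]), 'gripper_width': np.float64(0.0006), 'gripper_force': np.float64(11.7882), 'joints': array([-1.320490e+01,  1.958730e+01, -2.609930e+01,  5.120000e-02,
       -4.418750e+01,  1.149053e+02]), 'eef_rot': array([ 1.799145e+02, -9.920000e-02,  1.173720e+01])}
scene 146 195
side 301 237
wrist 253 239
```

View pics/mont.png

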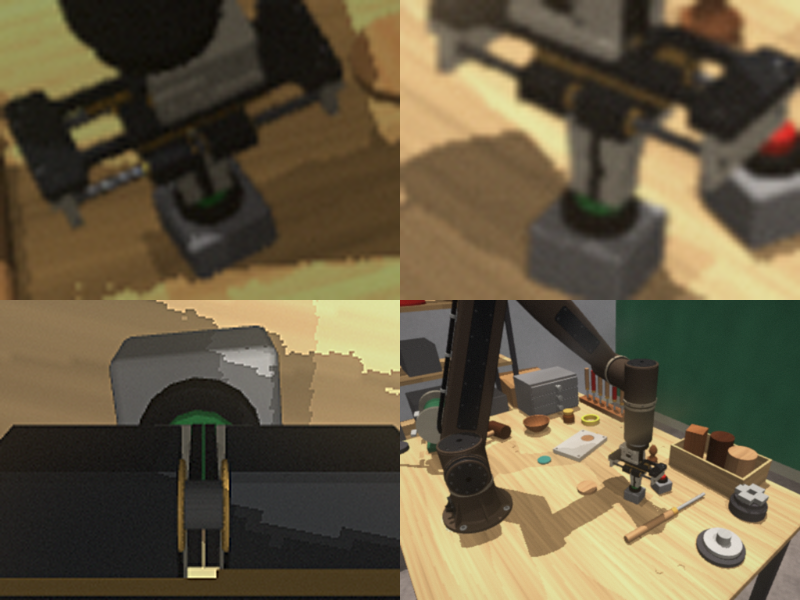

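The montage shows the tips sitting on the green button, clear of the red box at (760,170), and nothing else looks to be in contact. I'll hold for a few rows to see whether the force is transient, then measure the button's top edge in the wrist view.

Request:
{"api": "step_arm", "payload": {
  "plan": [
    [0,0,0,0,0],
    [0,0,0,0,0],
    [0,0,0,0,0],
    [0,0,0,0,0]
  ]
}}

```text
time_s: 9.85
tcp_pos: [0.4687, -0.3072, 0.056]
eef_rot: [179.9, -0.1, 11.7]
contact_force: [-2.4, 7.9, 23.5]
gripper_width: 0.0007
gripper_force: 11.8
```

Run:
```python
from h import *
s=r.get_state();print({k:np.round(s[k],4) for k in("time_s","tcp_pos","contact_force","moment","gripper_force")})
mw=w2c("wrist")
im=eyes.capture("wrist")[:,:,::-1].copy();cv2.imwrite("pics/p_wrist2.png",im)
H,S,V=cv2.cvtColor(im,cv2.COLOR_BGR2HSV).astype(int).transpose(2,0,1)
g=(abs(H-60)<20)&(S>90)
ys,xs=np.nonzero(g);k=(abs(xs-253)<60)&(ys>150);print("green px rows",ys[k].min(),ys[k].max(),"cols",xs[k].min(),xs[k].max(),k.sum())
for x in range(235,276,5): 
    c=np.nonzero(g[150:,x])[0]; print(x,(c.min()+150,c.max()+150) if len(c) else None,end=' ')
xt=np.array([np.cos(np.radians(11.7)),np.sin(np.radians(11.7)),0]);c=np.array([.4673,-.3068,0])
print()
for z in(.058,.056,.054,.052): print(z,"front edge px",proj(mw,c+.014*xt+[0,0,z]).round(1), "collar front (52)",proj(mw,c+.022*xt+[0,0,.052]).round(1))
# column profile
print([tuple(im[y,240]) for y in range(196,216)])
```

```text
{'time_s': np.float64(9.85), 'tcp_pos': array([ 0.4687, -0.3072,  0.056 ]), 'contact_force': array([-2.3911,  7.9196, 23.488 ]), 'moment': array([2.9224, 1.1213, 0.0268]), 'gripper_force': np.float64(11.8387)}
green px rows 217 319 cols 208 269 259
235 None 240 (np.int64(220), np.int64(224)) 245 (np.int64(219), np.int64(224)) 250 (np.int64(217), np.int64(224)) 255 (np.int64(218), np.int64(254)) 260 (np.int64(218), np.int64(224)) 265 (np.int64(221), np.int64(224)) 270 None 275 None 
0.058 front edge px [252.5 221.4] collar front (52) [252.5 205.1]
0.056 front edge px [252.5 220.2] collar front (52) [252.5 205.1]
0.054 front edge px [252.5 218.9] collar front (52) [252.5 205.1]
0.052 front edge px [252.6 217.7] collar front (52) [252.5 205.1]
[(np.uint8(90), np.uint8(94), np.uint8(96)), (np.uint8(88), np.uint8(90), np.uint8(94)), (np.uint8(89), np.uint8(93), np.uint8(95)), (np.uint8(86), np.uint8(92), np.uint8(93)), (np.uint8(90), np.uint8(95), np.uint8(97)), (np.uint8(90), np.uint8(94), np.uint8(95)), (np.uint8(13), np.uint8(20), np.uint8(22)), (np.uint8(23), np.uint8(31), np.uint8(34)), (np.uint8(21), np.uint8(28), np.uint8(30)), (np.uint8(17), np.uint8(23), np.uint8(27)), (np.uint8(21), np.uint8(25), np.uint8(28)), (np.uint8(24), np.uint8(28), np.uint8(31)), (np.uint8(28), np.uint8(31), np.uint8(32)), (np.uint8(28), np.uint8(32), np.uint8(33)), (np.uint8(27), np.uint8(32), np.uint8(35)), (np.uint8(28), np.uint8(31), np.uint8(34)), (np.uint8(24), np.uint8(28), np.uint8(33)), (np.uint8(23), np.uint8(28), np.uint8(29)), (np.uint8(23), np.uint8(29), np.uint8(31)), (np.uint8(21), np.uint8(23), np.uint8(25))]
```

Request:
{"api": "step_arm", "payload": {
  "plan": [
    [0,0,-0.008,0,0],
    [0,0,-0.008,0,0],
    [0,0,-0.008,0,0],
    [0,0,-0.008,0,0]
  ]
}}

```text
time_s: 10.23
tcp_pos: [0.4686, -0.3072, 0.0563]
eef_rot: [180.0, -0.1, 11.7]
contact_force: [1.5, 4.0, 8.5]
gripper_width: 0.0003
gripper_force: 4.3
```

Request:
{"api": "step_arm", "payload": {
  "plan": [
    [0,0,-0.006,0,0],
    [0,0,-0.006,0,0],
    [0,0,-0.006,0,0],
    [0,0,-0.006,0,0]
  ]
}}

```text
time_s: 10.57
tcp_pos: [0.4684, -0.3072, 0.0572]
eef_rot: [180.0, -0.1, 11.7]
contact_force: [4.1, 0.8, 3.7]
gripper_width: 0.0011
gripper_force: 2.1
```

Request:
{"api": "step_arm", "payload": {
  "plan": [
    [0,0,-0.008,0,0],
    [0,0,-0.008,0,0],
    [0,0,-0.008,0,0],
    [0,0,-0.008,0,0]
  ]
}}

```text
time_s: 10.9
tcp_pos: [0.4677, -0.3072, 0.059]
eef_rot: [180.0, 0.0, 11.7]
contact_force: [2.3, -1.5, 3.4]
gripper_width: 0.0003
gripper_force: 1.6
```

Request:
{"api": "step_arm", "payload": {
  "plan": [
    [0,0,-0.008,0,0],
    [0,0,-0.008,0,0],
    [0,0,-0.008,0,0],
    [0,0,-0.008,0,0]
  ]
}}

```text
time_s: 11.23
tcp_pos: [0.4673, -0.307, 0.0609]
eef_rot: [-180.0, 0.0, 11.7]
contact_force: [1.1, -0.8, 1.1]
gripper_width: 0.0004
gripper_force: 1.1
```

The force curve explains it. The spring load starts at a measured z of about 0.062, rises from 1.5 to about 4.5 N, and hits a hard stop at 0.056. That's the full 6 mm travel with a TCP z reading about 4 mm high, so the button was right down. Now I'll lift clear and check.

Request:
{"api": "step_arm", "payload": {
  "plan": [
    [0,0,-0.04,0,0],
    [0,0,-0.14,0,0],
    [0,0,-0.26,0,0],
    [0,0,-0.3,0,0],
    [0,0,-0.3,0,0],
    [0,0,-0.3,0,0],
    [0,0,-0.3,0,0]
  ]
}}

```text
time_s: 11.82
tcp_pos: [0.4668, -0.3066, 0.1354]
eef_rot: [-179.9, 0.1, 11.7]
contact_force: [0.6, 0.6, -1.3]
gripper_width: 0.0003
gripper_force: 0.0
```

Run:
```python
from h import *
s=r.get_state();print({k:np.round(s[k],4) for k in("time_s","tcp_pos","contact_force")})
def masks(im):
    H,S,V=cv2.cvtColor(im,cv2.COLOR_BGR2HSV).astype(int).transpose(2,0,1)
    return dict(green=(abs(H-60)<20)&(S>120),red=((H<6)|(H>174))&(S>150),disc=(abs(H-12)<5)&(S>110))
for n,pts in(("scene",dict(disc=(.588,.147,.02),red=(.5835,-.3305,.058))),("side",dict(green=(.4673,-.3068,.058),red=(.5835,-.3305,.058),disc=(.588,.147,.02)))):
    mw=w2c(n);im=eyes.capture(n)[:,:,::-1].copy();cv2.imwrite(f"pics/f_{n}.png",im);old=cv2.imread(f"pics/raw_{n}.png");a,b=masks(old),masks(im)
    for k,p in pts.items():
        q=proj(mw,p);print(n,k,q.round(1),"before",blob(a[k],q)[0].round(1),"now",blob(b[k],q)[0].round(1),blob(b[k],q)[1])
    for nm,p in(("plate",(.54,.13,.02)),("spare",(.39,-.16,0.01))): 
        pass
mw=w2c("wrist");im=eyes.capture("wrist")[:,:,::-1].copy();q=proj(mw,(.4673,-.3068,.058));c,st=blob(masks(im)["green"],q);print("wrist green",q.round(1),c.round(1),st)
```

```text
{'time_s': np.float64(11.8167), 'tcp_pos': array([ 0.4668, -0.3066,  0.1354]), 'contact_force': array([ 0.5614,  0.5817, -1.3469])}
scene disc [306.7 194.3] before [288.8 169.5] now [306.5 194.4] [297 187  20  16 259]
scene red [146.2 229.7] before [146.  229.1] now [146.1 229.4] [141 225  11  10  86]
side green [300.7 237. ] before [300.7 237.2] now [300.7 237.3] [297 235   9   6  35]
side red [335.2 225.2] before [335.2 225.5] now [335.2 225.8] [331 223  10   7  56]
side disc [239.5 176.3] before [220.  185.5] now [239.6 176.4] [233 174  14   6  70]
wrist green [254.3 200.1] [253.5 200.3] [239 186  31  29 658]
```

The disc is seated exactly at the recess height in both fixed views. Green has sprung back to where it was, red hasn't moved, and the arm is clear. Handing in.

```bash
python3 -c "
from plant import workorder
print(workorder.close_job())"
```

```text
the job is handed in; nothing more can be done
None
```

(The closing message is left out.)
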